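# Mount the lens carrier on the illuminator's dovetail rail

### The job

Put the lens carrier back on the illuminator's dovetail rail: thread it onto the rail's open end with the lens mount up and its front towards the lamp, and slide it along until its front face rests against the locating stop, gently enough that the stop keeps its set place. Then tighten the side clamp knob, pressing its paddle over clockwise until it is firmly finger-tight and the carrier is clamped fast (do not force it), and let go of everything. Leave the specimens and the objective canister where they are.

Things in the scene. Friction and masses are not known exactly. Their poses are not given: they have to be found in the camera images.
- rail_end (a point): Top centre of the rail's open end, 46 mm above the bench. x: along the rail from the open end to the lamp (the way the carrier goes on), y level across, z up. The dovetail is 40 mm wide on top, 26 at its neck, 12 deep, 60 degree flanks; its first 12 mm at the open end are bevelled (2 mm in at each flank, 1.5 mm lower on top).
- rail: Bare aluminium dovetail rail, 260 mm long, 50 wide, 46 high, fixed to the bench; origin on the bench under its middle (130 mm from the open end), axes as rail_end. A grey lamp housing, 124 mm high, stands on its far end, with a snout that begins 212 mm from the open end.
- stop: The locating stop, a small dark steel collar on the rail, 14 mm long, 52 wide, standing 14 mm above the rail's top, its face 135 to 180 mm from the rail's open end; axes as rail_end, origin at bench level under its face. It is only lightly pinched: about 15 N along the rail shifts it.
- stop_face (a point): Middle of the face of the stop that looks to the open end, 7 mm above the rail's top; x as rail_end.
- carrier_mount (a point): Centre of the carrier's lens mount, an upright square plate 16 mm thick (x), 40 wide (y), 40 high, lens in its middle; grip its two side edges (40 mm apart, along y). 52 mm above the carrier's underside. Axes: x forward (the end that meets the stop), y left, z up. The carrier stands loose on the bench, 0.4 to 0.6 kg, 60 mm long, 67 wide, 72 high, saddle top at 24 mm; knob on its -y side.
- carrier_slot (a point): Centre of the roof of the carrier's dovetail slot, 12 mm above its underside, 40 below carrier_mount; same axes. This roof comes to lie on the rail's top. With the clamp open the slot has about 1 mm of play or more on either side of this centre line and 2 mm of lift; clamping draws it 1 mm sideways. The jaws reach 12 mm below the roof, so they go on only from the rail's end.
- carrier_front (a point): Middle of the carrier's front face, 30 mm ahead of carrier_slot and 6 mm above it; carrier axes. This face meets the stop.
- jaw: The carrier's sliding clamp jaw, a dark plate 56 mm long, 8 thick, 24 high along its -y side, with a brass gib strip on its inside that is set by screws; origin at the centre of the carrier's underside (when nearly open), carrier axes. Turning the knob draws it 2 to 6 mm inwards until it grips the dovetail.
- knob_axis (a point): On the clamp knob's axis (which lies along carrier y), at the middle of its paddle's width: 18 mm ahead of the carrier's middle, 55 to 58 mm to its -y side, 19 mm above its underside. The knob is a black hub, 16 mm across and 16 long, on a shaft, with one flat paddle.
- paddle_tip (a point): Middle of the paddle's free end, 38 mm from knob_axis. Paddle 12 mm wide, 6 thick. It starts 59 to 98 degrees above carrier x (forward) and tightens swinging forward and down. Square on it, 30 mm from the axis, 7 N turns it until the jaw bites after 0.4 to 1.35 rad (it varies and cannot be seen); then the force climbs fast: 13 to 17 N there is finger-tight, over 22 N forces it. It stays put.
- paddle: The same paddle with its hub; origin on the knob's axis, 33 to 36 mm to the carrier's -y side.
- puck_a: Mounted metal specimen, a black moulded disc 30 mm across and 18 high, loose on the bench beyond the rail; origin under its centre. Leave alone.
- puck_b: Mounted metal specimen, a black moulded disc 30 mm across and 18 high, loose on the bench beyond the rail; origin under its centre. Leave alone.
- canister: Objective canister, a grey jar with a black cap, 42 mm across and 58 high, loose on the bench beyond the rail; origin under its centre. Leave alone.
Things that resemble listed ones, but are neither listed nor needed, are in the scene too. Of the things that look like the part that bears carrier_mount, the middle-sized one is meant.

How it is judged:
On the way, in this order (a step that is already met when the one before it is completed fails the run):
1. The carrier has been threaded fully onto the dovetail from the open end (z of carrier_slot in the frame of rail_end between -0.002 and 0.002 m and y of carrier_slot in the frame of rail_end between -0.0025 and 0.0025 m and angle between the x axis of carrier_slot and the x axis of rail_end, either way round below 0.04 rad and x of carrier_slot in the frame of rail_end above 0.03 m), for 0.1 s.
2. The carrier's front face rests against the locating stop, the clamp still open (z of carrier_slot in the frame of rail_end between -0.002 and 0.002 m and y of carrier_slot in the frame of rail_end between -0.0025 and 0.0025 m and angle between the x axis of carrier_slot and the x axis of rail_end, either way round below 0.04 rad and x of carrier_front in the frame of stop_face above -0.0015 m and not (contact force between jaw and rail above 26 N)), for 0.2 s.
3. The clamp knob is tight: the jaw grips the dovetail (z of carrier_slot in the frame of rail_end between -0.002 and 0.002 m and y of carrier_slot in the frame of rail_end between -0.0025 and 0.0025 m and angle between the x axis of carrier_slot and the x axis of rail_end, either way round below 0.04 rad and x of carrier_front in the frame of stop_face above -0.0015 m and contact force between jaw and rail above 26 N), for 0.3 s.
At the end, for the whole second after the job is handed in: Carrier on the dovetail (height within 2 mm, centred within 2.5 mm, parallel within 0.04 rad), its front within 1.5 mm of the stop, the stop within 1.5 mm of its first place, the jaw gripping the rail with over 26 N; all stays so once let go (all of step 3 and distance of stop_face from where it was at the start of the episode below 0.0015 m); the robot touches nothing.
It fails at once if The stop is shoved along the rail by more than 2 mm (distance of stop_face from where it was at the start of the episode above 0.002 m).
It fails at once if The clamp knob is forced: pressed with more than 22 N (contact force between anything else and paddle above 22 N).
It fails at once if A specimen or the canister is moved by more than 15 mm (distance of any of puck_a, puck_b, canister from where it was at the start of the episode above 0.015 m).
It also fails if it takes over 72 s, if anything falls off the work surface, if the arm or the gripper's body presses on something with over 40 N, if the wrist force passes 120 N, or if a joint passes its speed limit or range.

### The arm

A 6-joint arm with a two-finger parallel gripper is mounted at the origin on the work surface. World frame = base frame: x ahead of the robot, y to its left, z up, the work surface at z = 0. Lengths are in m, angles in rad, forces in N, time in s.
With the tool pointing down it reaches from about 0.275 to 0.825 m from the base axis. Payload 5.2 kg.
Tool frame: the origin (TCP) lies on the centre line of the jaws, within the pads' length; the fingertips stand 22 mm ahead of it and the grasp point (between the pads) lies 3 mm ahead of it; y points along the fingers, z is the direction in which the jaws open and shut, and the axes are right-handed (so a half turn about y gives the same grasp; the last joint's range is limited). The gripper opens to 93 mm and grips with 3 to 60 N. Pads are 15 mm wide; open, the fingers measure 128 mm over their backs; the gripper's body (75 mm by 188 mm) begins 65 mm behind the grasp point.
Start: joints at [0.919, 0.259, 1.535, -0, 1.348, -0.203], TCP at [0.239, 0.496, 0.241] pointing down, gripper open.
Joint ranges: [-3.14, 3.14], [-0.91, 2.08], [0.19, 2.58], [-1.22, 4.36], [0.22, 2.71], [-3.12, 3.12]. Speed limits (rad/s): [2.57, 2.57, 3.14, 3.14, 3.14, 3.14].

### API

Orientations are given as a unit quaternion [w, x, y, z].
In Python, from station import arm, state, viewer gives the robot as it stands. Calls block until the motion is done:
- arm.movep(position, orientation): joint-space move of the TCP to a pose.
- arm.move_straight(position, rotation=None, speed=0.15, f_stop=None): straight line of the TCP; rotation=None keeps the orientation; speed is the mean speed in m/s. With f_stop (N) it stops when the force on the tool has changed by that much, and returns True; else False.
- arm.move_j(angles): joint-space move.
- arm.open_jaws() and arm.close_gripper(force=None): open the fingers fully, or close them until they stop; force is the grip in N (None keeps the last).
- arm.pause(seconds).
- arm.solve_ik(position, orientation): joint angles nearest the present ones, or None.
- state(): the state.
- viewer.capture(name): name is "scene" or "top" or "wrist"; returns a dict with "img" (400x640x3 uint8, red, green, blue), "range_z" (400x640 float32, m along the optical axis (not along the pixel's ray), 0 where there is no reading), "intrinsics" (3x3 intrinsics, pixels), "extrinsics" (4x4, takes a point from camera to world coordinates); the wrist camera has in their place "T_tool_cam" (4x4, takes a point from camera to tool coordinates, whose origin is the TCP and whose axes are the tool frame's). Camera axes: x right, y up, looking along -z (the intrinsics and any distortion apply to the point x, -y, -z); pixel columns grow to the right and rows downward; lengths in m; the calibration is good to about 2 mm. The wrist camera is an equidistant fisheye: a pixel r from the principal point sees the ray r / f radians off the axis. A picture is of the moment at which its call begins: read the wrist's pose just before it.
A pose or a line that the arm cannot do raises arm.MotionError and nothing moves.
- arm.sign_off(): hands the job in, once; it reports no verdict.
The state is a dict: "clock": time; "joint_positions": joint angles; "joint_velocities": joint speeds; "joint_efforts": joint torques, N m; "position": TCP position; "orientation": TCP orientation; "wrist_force": force on the tool from outside, world axes, zero at the start; "moment": the same for the moment, N m; "gripper_width": finger opening in m.
Only numpy, scipy, OpenCV 4.12 (cv2) and the standard library are available. Lean on these libraries where they do the work, as an engineer would, in place of code of your own. Each camera call takes 0.05 s, during which the arm holds its last target.

## Working session

There is one attempt and no reset: what is moved stays moved. The work goes in short steps, each a Python script; the robot and the scene stay as the last script left them, time stands still between calls to the robot, and variables do not carry over. Pictures are saved under pics/ and viewed, and the job is handed in when it is done.

```bash
ls; mkdir -p pics
python3 - <<'E'
from station import arm,state,viewer
import cv2,numpy as np
s=state(); print(s)
for n in ["scene","top","wrist"]:
    c=viewer.capture(n)
    cv2.imwrite(f"pics/a_{n}.png",c["img"][:,:,::-1]); np.savez(f"a_{n}.npz",**{k:v for k,v in c.items()})
    print(n,c["intrinsics"].tolist(), c.get("extrinsics",c.get("T_tool_cam")).round(4).tolist(), c.keys())
E
```

```text
pics
{'clock': 0.0, 'joint_positions': array([ 9.19207993e-01,  2.59332184e-01,  1.53609508e+00,  3.90942965e-05,
        1.34799985e+00, -2.02781997e-01]), 'joint_velocities': array([-0.00041309, -0.00121026, -0.00097134,  0.00019946,  0.00128296,
       -0.00106424]), 'joint_efforts': array([ 6.97511805e-04, -4.37318015e+01, -2.83998549e+01,  7.20693637e-02,
        4.13870509e-02, -1.39300791e-04]), 'position': array([0.23827958, 0.49513453, 0.23981869]), 'orientation': array([-0.68879187,  0.6899613 , -0.15763251,  0.15707055]), 'wrist_force': array([-0.35245833,  0.66447972,  0.25421965]), 'moment': array([-0.01499633, -0.03107722,  0.01428853]), 'gripper_width': 0.09346359123052068}
scene [[420.88384766910474, 0.0, 315.3700706534311], [0.0, 420.88384766910474, 202.806982402786], [0.0, 0.0, 1.0]] [[-0.5677, -0.4915, 0.6604, 1.1106], [0.8232, -0.3282, 0.4633, 0.2956], [-0.011, 0.8067, 0.5909, 0.5797], [0.0, 0.0, 0.0, 1.0]] dict_keys(['img', 'range_z', 'intrinsics', 'extrinsics'])
top [[419.3559944426685, 0.0, 322.04377330415315], [0.0, 419.3559944426685, 199.7366799080227], [0.0, 0.0, 1.0]] [[0.0226, 0.994, -0.1066, 0.4325], [-0.9994, 0.0254, 0.0246, -0.0746], [0.0272, 0.1059, 0.994, 1.063], [0.0, 0.0, 0.0, 1.0]] dict_keys(['img', 'range_z', 'intrinsics', 'extrinsics'])
wrist [[309.70691628693146, 0.0, 319.2580700958374], [0.0, 309.70691628693146, 204.37319444941176], [0.0, 0.0, 1.0]] [[-0.0004, -0.9616, -0.2743, -0.0766], [-0.0003, 0.2743, -0.9616, -0.1448], [1.0, -0.0003, -0.0004, -0.001], [0.0, 0.0, 0.0, 1.0]] dict_keys(['img', 'range_z', 'intrinsics', 'T_tool_cam'])
```

View pics/a_scene.png

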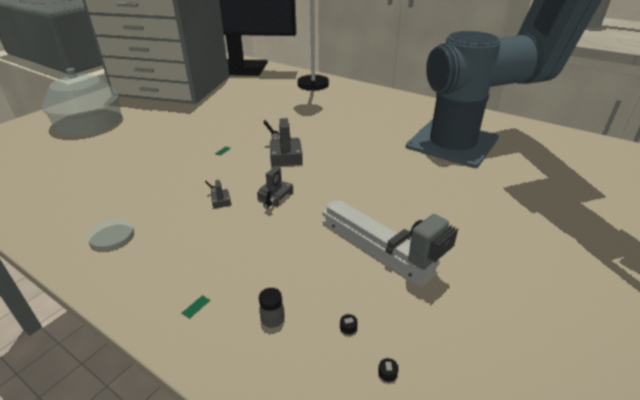

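View pics/a_top.png

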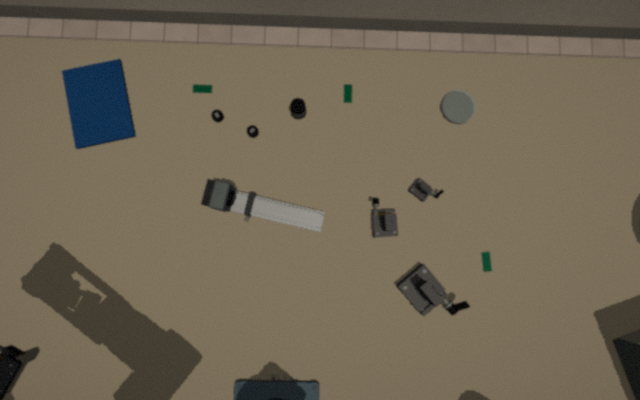

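View pics/a_wrist.png

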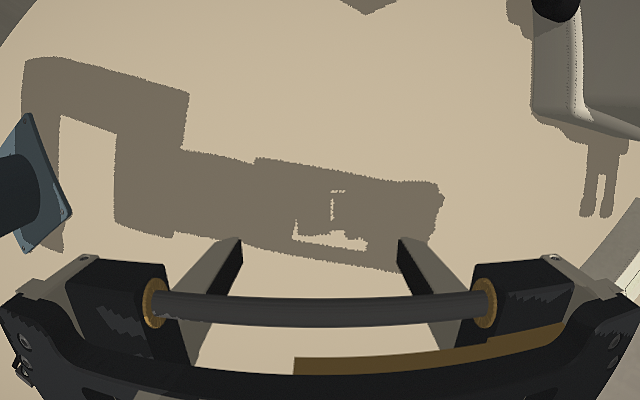

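```bash
cat > h.py <<'E'
import numpy as np,cv2
def cloud(c):
    K=c["intrinsics"];E=c["extrinsics"];z=c["range_z"].astype(float)
    v,u=np.mgrid[0:z.shape[0],0:z.shape[1]]
    X=(u-K[0,2])/K[0,0]*z; Y=-(v-K[1,2])/K[1,1]*z
    P=np.stack([X,Y,-z,np.ones_like(z)],-1)@E.T
    P=P[...,:3]; P[z<=0]=np.nan
    return P
def cloudw(c,pos,q):
    from scipy.spatial.transform import Rotation as R
    K=c["intrinsics"];z=c["range_z"].astype(float)
    v,u=np.mgrid[0:z.shape[0],0:z.shape[1]]
    x=(u-K[0,2]);y=(v-K[1,2]);r=np.hypot(x,y);th=r/K[0,0]
    s=np.where(r>0,np.tan(th)/np.maximum(r,1e-9),1/K[0,0])
    P=np.stack([x*s*z,-y*s*z,-z,np.ones_like(z)],-1)
    P[(z<=0)|(th>1.4)]=np.nan
    T=np.eye(4);T[:3,:3]=R.from_quat([q[1],q[2],q[3],q[0]]).as_matrix();T[:3,3]=pos
    return (P@(T@c["T_tool_cam"]).T)[...,:3]
E
python3 - <<'E'
import numpy as np,cv2
from h import *
c=dict(np.load("a_top.npz")); P=cloud(c)
im=c["img"][:,:,::-1]
cv2.imwrite("pics/top_zoom.png",cv2.resize(im[160:330,180:480],None,fx=2.6,fy=2.6,interpolation=cv2.INTER_CUBIC))
c2=dict(np.load("a_scene.npz"))
cv2.imwrite("pics/sc_zoom.png",cv2.resize(c2["img"][110:290,190:470,::-1],None,fx=2.8,fy=2.8,interpolation=cv2.INTER_CUBIC))
# table residual
print(np.nanmedian(P[250:300,250:350,2]))
for n in ["top","scene"]:
    P=cloud(dict(np.load(f"a_{n}.npz")))
    for name,u,v in ([("rail",300,214),("carr",386,221)] if n=="top" else [("rail",360,225),("car",273,180)]): print(n,name,P[v,u])
E
```

```text
-0.0012846937849546602
top rail [ 0.50546985 -0.04702713  0.04415899]
top carr [ 0.49191607 -0.25239521  0.07075055]
scene rail [ 0.52772582 -0.005417    0.04728209]
scene car [ 0.50688101 -0.24496219  0.05635086]
```

View pics/top_zoom.png

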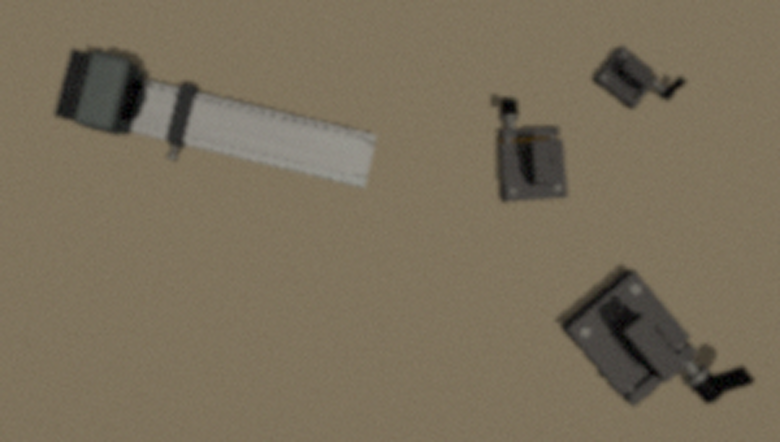

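View pics/sc_zoom.png

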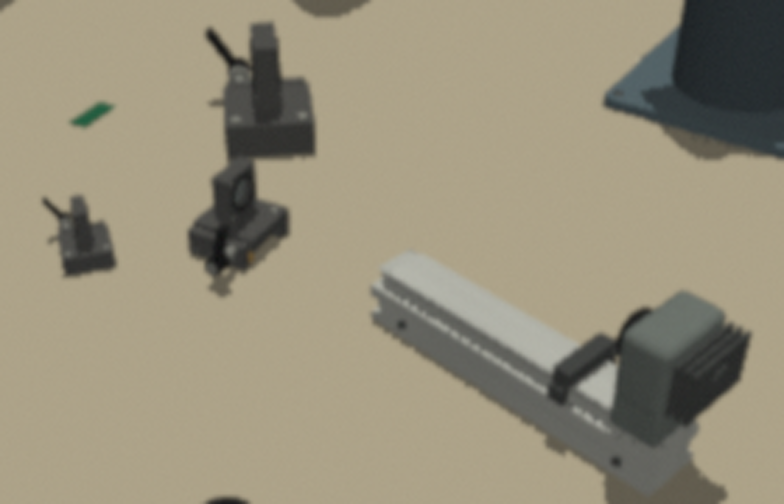

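Run:
```python
import numpy as np,cv2
from h import *
from scipy.spatial.transform import Rotation as R
c=dict(np.load("a_top.npz")); P=cloud(c)
print(R.from_quat([0.6899613 , -0.15763251,  0.15707055,-0.68879187]).as_matrix().round(3))
def rect(mask,name):
    p=P[mask][:,:2].astype(np.float32); r=cv2.minAreaRect(p*1000); print(name,mask.sum(),r, cv2.boxPoints(r).round(1).tolist())
z=P[...,2]; v,u=np.mgrid[0:400,0:640]
rect((z>0.036)&(z<0.055)&(u>240)&(u<330)&(v>180)&(v<240),"rail")
rect((z>0.05)&(z<0.08)&(u>225)&(u<330)&(v>180)&(v<240),"stop+")
box=(u>360)&(u<402)&(v>190)&(v<245)
rect((z>0.012)&(z<0.034)&box&(v>207),"saddle"); rect((z>0.055)&(z<0.09)&box&(v>205),"mount"); rect((z>0.012)&box&(v<207),"knob")
print(np.c_[P[(z>0.012)&box&(v<207)].round(3)])
```

```text
[[ 0.901 -0.001  0.434]
 [-0.434 -0.001  0.901]
 [-0.    -1.    -0.002]]
rail 1249 ((515.9100952148438, -3.1447982788085938), (205.69810485839844, 71.11271667480469), 86.23950958251953) [[473.70001220703125, -103.4000015258789], [544.5999755859375, -108.0999984741211], [558.0999755859375, 97.19999694824219], [487.20001220703125, 101.80000305175781]]
stop+ 167 ((515.7341918945312, 15.148788452148438), (208.69366455078125, 58.0916862487793), 78.39042663574219) [[466.29998779296875, -81.19999694824219], [523.2000122070312, -92.9000015258789], [565.2000122070312, 111.5], [508.29998779296875, 123.19999694824219]]
saddle 483 ((493.3652038574219, -258.8134460449219), (72.04371643066406, 59.9208869934082), 5.563277721405029) [[454.6000061035156, -232.5], [460.3999938964844, -292.1000061035156], [532.0999755859375, -285.1000061035156], [526.2999877929688, -225.5]]
mount 135 ((491.26934814453125, -258.94512939453125), (39.98418045043945, 18.21094512939453), 5.168545722961426) [[470.5, -251.6999969482422], [472.20001220703125, -269.79998779296875], [512.0, -266.20001220703125], [510.39999389648
[... 971 characters left out ...]
2 ]
 [ 0.542 -0.228  0.02 ]
 [ 0.541 -0.23   0.024]
 [ 0.539 -0.229  0.047]
 [ 0.539 -0.232  0.047]
 [ 0.541 -0.237  0.027]
 [ 0.541 -0.24   0.027]
 [ 0.542 -0.244  0.02 ]
 [ 0.539 -0.229  0.019]
 [ 0.539 -0.23   0.026]
 [ 0.539 -0.233  0.025]
 [ 0.539 -0.235  0.025]
 [ 0.539 -0.238  0.026]
 [ 0.539 -0.241  0.023]
 [ 0.54  -0.244  0.02 ]
 [ 0.536 -0.23   0.026]
 [ 0.537 -0.233  0.022]
 [ 0.536 -0.235  0.028]
 [ 0.537 -0.238  0.024]
 [ 0.537 -0.24   0.026]
 [ 0.537 -0.243  0.025]
 [ 0.534 -0.231  0.022]
 [ 0.534 -0.233  0.023]
 [ 0.534 -0.235  0.027]
 [ 0.534 -0.237  0.029]
 [ 0.534 -0.24   0.026]
 [ 0.534 -0.243  0.024]
 [ 0.532 -0.234  0.016]
 [ 0.532 -0.236  0.02 ]
 [ 0.532 -0.238  0.022]]
```

```bash
cat >> h.py <<'E'
from scipy.spatial.transform import Rotation as R
def Rdown(xc):  # xc: carrier forward dir in world (2d); tool x = -xc, tool y down
    x=np.array([-xc[0],-xc[1],0.]);x/=np.linalg.norm(x);y=np.array([0,0,-1.])
    return np.stack([x,y,np.cross(x,y)],1)
def q(M):
    a=R.from_matrix(M).as_quat();return [a[3],a[0],a[1],a[2]]
def snap(n):
    from station import state,viewer
    s=state();c=viewer.capture("wrist");cv2.imwrite(f"pics/{n}.png",c["img"][:,:,::-1])
    np.savez(f"{n}.npz",pos=s["position"],quat=s["orientation"],**c);return s,c
E
python3 - <<'E'
from h import *
from station import arm,state,viewer
M=Rdown([-0.0906,0.9959])
for p in ([0.491,-0.259,0.19],[0.5,-0.12,0.19],[0.51,0,0.19]):
    print(arm.solve_ik(p,q(M)))
arm.movep([0.488,-0.22,0.20],q(M)); snap("w1")
arm.movep([0.505,-0.10,0.20],q(Rdown([0.2,0.98]))); snap("w2")
print(state()["clock"])
E
```

```text
[-6.86345675e-01  3.06505123e-01  1.59788077e+00 -4.44089210e-16
  1.23720677e+00 -7.77068936e-01]
[-4.52729382e-01  2.35671173e-01  1.69538073e+00 -4.44089210e-16
  1.21054075e+00 -5.43452643e-01]
[-2.19001317e-01  2.28351643e-01  1.70508537e+00 -4.44089210e-16
  1.20815564e+00 -3.09724578e-01]
3.4917
```

View pics/w1.png

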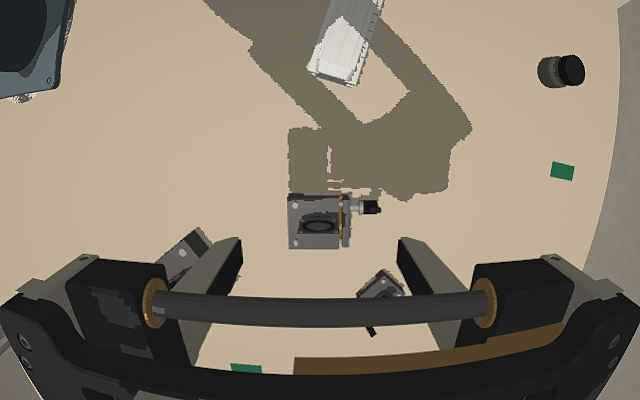

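View pics/w2.png

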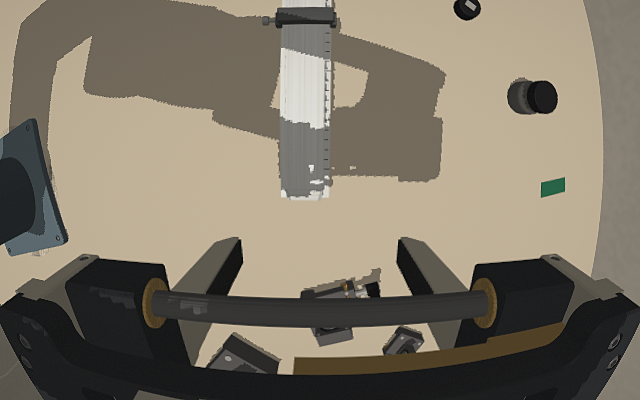

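Run:
```python
from h import *
def rect(p,name):
    p=p[:,:2].astype(np.float32); r=cv2.minAreaRect(p*1000); print(name,len(p),np.round(r[0],1),np.round(r[1],1),round(r[2],2))
d=dict(np.load("w1.npz",allow_pickle=True)); P=cloudw(d,d["pos"],d["quat"]); z=P[...,2]
v,u=np.mgrid[0:400,0:640]
print("table",np.nanmedian(z[150:250,100:200]))
box=(u>280)&(u<386)&(v>185)&(v<252)
def m(b,lo,hi):return P[b&(z>lo)&(z<hi)]
rect(m(box&(u<352),.015,.032),"saddle");print(np.median(m(box&(u<352),.018,.03)[:,2]))
a=m(box,.062,.08);rect(a,"mount");print(np.median(a[:,2]))
k=m(box&(u>355),.012,.07);print("knob",k.min(0),k.max(0));top=k[k[:,2]>.045];print(top.mean(0),top.min(0),top.max(0))
cv2.imwrite("pics/w1z.png",cv2.resize(d["img"][180:260,270:400,::-1],None,fx=6,fy=6,interpolation=cv2.INTER_CUBIC))
d=dict(np.load("w2.npz",allow_pickle=True)); P=cloudw(d,d["pos"],d["quat"]); z=P[...,2]
print("table",np.nanmedian(z[200:230,150:200]))
box=(u>255)&(u<345)&(v<205)
a=m(box&(v>35),.042,.052);rect(a,"railtop");print(np.median(a[:,2]))
s=m(box,.054,.075);rect(s,"stop");print(s.min(0),s.max(0))
# edge fits
b=(v>35)&(v<175)
L=[];Rr=[]
for r in range(40,185,3):
    uu=np.where((z[r,260:345]>.042)&(z[r,260:345]<.052))[0]+260
    if len(uu): L.append(P[r,uu[0]]);Rr.append(P[r,uu[-1]])
for e in (L,Rr):
    e=np.array(e);f=cv2.fitLine((e[:,:2]*1000).astype(np.float32),cv2.DIST_HUBER,0,.01,.01).ravel();print(f,np.degrees(np.arctan2(f[0],f[1])))
cv2.imwrite("pics/w2z.png",cv2.resize(d["img"][0:210,250:360,::-1],None,fx=2.8,fy=2.8,interpolation=cv2.INTER_CUBIC))
```

```text
table 0.0007108532560816672
saddle 1932 [ 490.7 -256.9] [70.  61.3] 5.09
0.024483165909536142
mount 851 [ 489.6 -256.8] [39.3 18.8] 5.64
0.07234441114330203
knob [ 0.52896415 -0.24194789  0.01922103] [ 0.55303533 -0.22322327  0.05825614]
[ 0.54240741 -0.22599755  0.05520371] [ 0.53706123 -0.23017384  0.04522746] [ 0.54877436 -0.22322327  0.05825614]
table 0.0007519768465664434
railtop 6360 [505.3 -21.4] [162.3  38.7] 78.6
0.04665820117365008
stop 884 [526.2  76.3] [15.6 52.5] 77.84
[0.49941827 0.06392536 0.05408755] [0.55198866 0.08861778 0.0635908 ]
[ 2.0827031e-01  9.7807133e-01  4.9098129e+02 -1.4055104e+00] 12.021007
[ 2.1006320e-01  9.7768784e-01  5.2084778e+02 -3.5654869e+01] 12.126055
```

View pics/w1z.png

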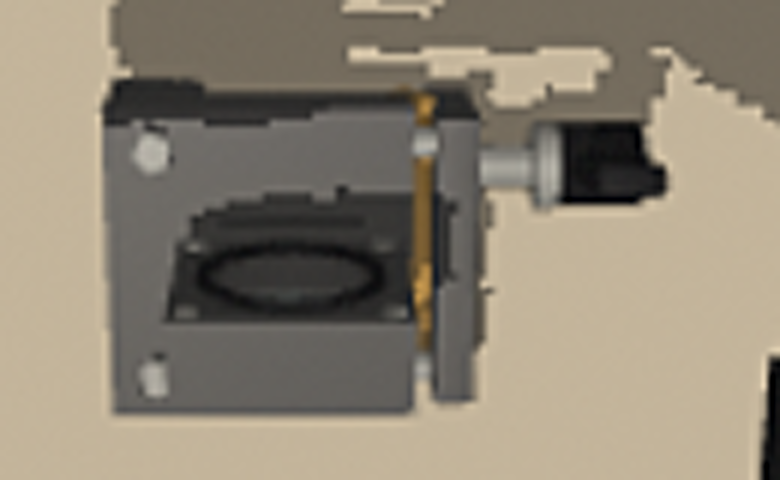

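View pics/w2z.png

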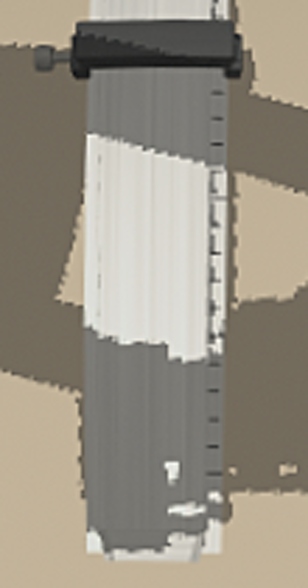

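Run:
```python
from h import *
from station import arm,state,viewer
a=np.radians(5.3); xc=np.array([-np.sin(a),np.cos(a)])
M=Rdown(xc); p=np.array([0.4897,-0.2577])
arm.movep([*p,0.16],q(M)); s=state(); print(s["position"],s["wrist_force"])
f0=s["wrist_force"]
print(arm.move_straight([*p,0.055],speed=0.08,f_stop=6)); s=state();print(s["position"],s["wrist_force"]-f0)
arm.close_gripper(40); arm.pause(.3);s=state();print(s["position"],s["wrist_force"]-f0,s["gripper_width"])
snap("g0")
arm.move_straight([*p,0.14],speed=0.08);arm.pause(.2); s=state();print(s["position"],s["orientation"],s["wrist_force"]-f0,s["moment"],s["gripper_width"],s["clock"])
snap("g1")
```

```text
[ 0.4893277  -0.25817226  0.15986795] [-0.16250816  1.13609343  0.30532233]
False
[ 0.49001472 -0.25796991  0.05553246] [ 0.06954018 -1.10248197  0.40313167]
[ 0.48992002 -0.2577696   0.05504156] [ 2.52114527 -1.40121848 -1.20818856] 0.03944545223497681
[ 0.48948749 -0.25754826  0.13948071] [-0.5225534   0.52260507 -0.47669795  0.4760052 ] [-0.14118804 -1.95923208 -5.16883881] [ 0.01221726  0.03498343 -0.0014797 ] 0.0402396715504125 8.2917
```

View pics/g1.png

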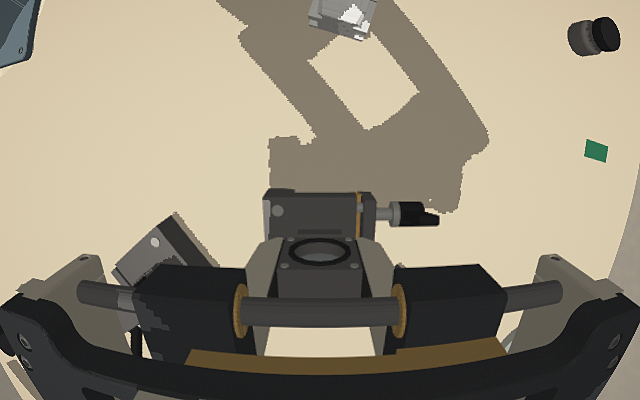

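```bash
cat >> h.py <<'E'
def cloudt(c): return cloudw(c,[0,0,0],[1,0,0,0])
E
python3 - <<'E'
from h import *
for n in ("g0","g1"):
    d=dict(np.load(n+".npz",allow_pickle=True)); P=cloudt(d)
    v,u=np.mgrid[0:400,0:640]
    Y=P[...,1]
    box=(u>255)&(u<380)&(v>185)&(v<242)
    print(n,"Y hist",[ (round(x,4)) for x in np.nanpercentile(Y[box],[1,5,10,25,50,75,90])])
    # saddle top: Y about 0.031 (55-24)
    m=box&(abs(Y-0.031)<.003)
    p=P[m]; r=cv2.minAreaRect((p[:,[0,2]]*1000).astype(np.float32)); print("saddle",m.sum(),np.median(p[:,1]),r,p.min(0),p.max(0))
    # left edges per row & mount
    mb=(u>270)&(u<362)&(v>230)&(v<275)&(Y<0.024)&(Y>-0.02)
    p=P[mb&(abs(P[...,2])<.019)&(P[...,0]<0.02)]; print("mountfront",len(p),np.percentile(p,[2,50,98],axis=0).round(4).tolist())
    kb=(u>385)&(u<445)&(v>195)&(v<235)&(P[...,1]<.045); p=P[kb]; print("knob",p.min(0),p.max(0))
    pl=[]
    print("saddle plane fit", np.linalg.lstsq(np.c_[P[m][:,[0,2]],np.ones(m.sum())],P[m][:,1],rcond=None)[0])
    rows=[]
    for rr in range(195,238,4):
        uu=np.where(m[rr])[0]
        if len(uu)>10: rows.append((rr,P[rr,uu[0]].round(4).tolist(),P[rr,uu[-1]].round(4).tolist()))
    for x in rows: print(x)
    cv2.imwrite(f"pics/{n}z.png",cv2.resize(d["img"][180:290,240:450,::-1],None,fx=3.7,fy=3.7,interpolation=cv2.INTER_CUBIC))
E
```

```text
g0 Y hist [np.float64(0.015), np.float64(0.0207), np.float64(0.0271), np.float64(0.03), np.float64(0.0307), np.float64(0.0382), np.float64(0.0543)]
saddle 4226 0.030469918548828967 ((-16.502729415893555, 0.3232536315917969), (70.94880676269531, 28.847383499145508), 89.74850463867188) [-0.03088732  0.02803431 -0.03517353] [-0.00193893  0.03399725  0.0357948 ]
mountfront 2970 [[-0.0101, -0.0183, -0.0182], [-0.0081, 0.0016, -0.0003], [-0.0014, 0.0229, 0.0182]]
knob [-0.02924164 -0.00347013  0.03952564] [-0.01040012  0.04061803  0.06461915]
saddle plane fit [-0.01323785  0.00895454  0.03028885]
(195, [-0.0305, 0.034, -0.034], [-0.0305, 0.0337, 0.0194])
(199, [-0.0289, 0.0304, -0.0346], [-0.0283, 0.0327, 0.0321])
(203, [-0.0267, 0.0297, -0.0346], [-0.0266, 0.0301, 0.0323])
(207, [-0.0241, 0.0302, -0.0342], [-0.024, 0.0306, 0.0325])
(211, [-0.0217, 0.0298, -0.0343], [-0.0209, 0.0325, 0.0355])
(215, [-0.0193, 0.0293, -0.0343], [-0.0186, 0.0316, 0.0355])
(219, [-0.0165, 0.0303, -0.0346], [-0.0158, 0.0324, 0.0358])
(223, [-0.0138, 0.0307, -0.0349], [-0.0134, 0.0319, 0.0333])
(227, [-0.0113, 0
[... 723 characters left out ...]
-0.01724409  0.00967652  0.03021869]
(195, [-0.0306, 0.0336, -0.0345], [-0.0306, 0.0333, 0.02])
(199, [-0.0287, 0.0312, -0.0348], [-0.0281, 0.0337, 0.0323])
(203, [-0.0266, 0.0298, -0.0346], [-0.0262, 0.0314, 0.0326])
(207, [-0.0238, 0.0309, -0.0344], [-0.0239, 0.0309, 0.0326])
(211, [-0.0216, 0.0302, -0.0344], [-0.0208, 0.0329, 0.0356])
(215, [-0.0192, 0.0297, -0.0344], [-0.0182, 0.0329, 0.0357])
(219, [-0.0166, 0.03, -0.0346], [-0.0157, 0.0326, 0.0358])
(223, [-0.0139, 0.0304, -0.0348], [-0.0134, 0.0319, 0.0333])
(227, [-0.0111, 0.0308, -0.035], [-0.0116, 0.0297, 0.0325])
(231, [-0.0087, 0.0304, -0.0339], [-0.0089, 0.0299, 0.0326])
(235, [-0.0064, 0.0297, -0.0339], [-0.0059, 0.031, 0.033])
```

View pics/g1z.png

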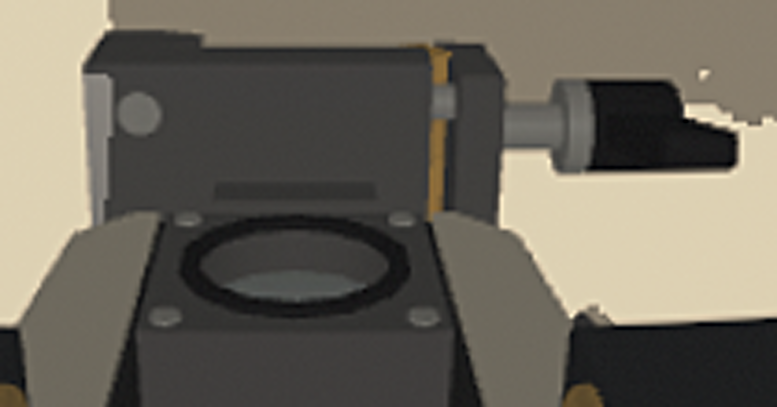

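```bash
cat > rail.py <<'E'
from h import *
a=np.radians(12.07); xr=np.array([np.sin(a),np.cos(a)]); E=np.array([.4883,-.1007])
def meas(d,lo=.041,hi=.053,vmax=190):
    """rail top in tool frame & world"""
    P=cloudw(d,d["pos"],d["quat"]);T=cloudt(d);z=P[...,2]
    v,u=np.mgrid[0:400,0:640]
    A=(P[...,0]-E[0])*xr[0]+(P[...,1]-E[1])*xr[1]; B=(P[...,0]-E[0])*xr[1]-(P[...,1]-E[1])*xr[0]
    m=(z>lo)&(z<hi)&(abs(B)<.03)&(A>-.012)&(A<.16)&(v<vmax)
    mid=[]
    for s in np.arange(.015,.13,.003):
        k=m&(abs(A-s)<.0025)
        if k.sum()>20:
            t=T[k]; e=P[k]; lo_,hi_=np.percentile(t[:,2],[1,99]); 
            mid.append((np.median(t[:,0]),(lo_+hi_)/2,hi_-lo_))
    mid=np.array(mid); f=np.polyfit(mid[:,0],mid[:,1],1)
    e=m&(abs(B)<.012); print("n",m.sum(),"width",np.median(mid[:,2]),"tool z = %.5f*x + %.5f"%tuple(f),"resid",np.std(mid[:,1]-np.polyval(f,mid[:,0])),"A min",A[e].min(),"toolx end",T[e][:,0].max(),"toolY",np.median(T[m][:,1]),"worldz",np.median(P[m][:,2]))
    return mid,f
E
python3 - <<'E'
from rail import *
from station import arm,state,viewer
import rail
M=Rdown(xr); p=E-.060*xr
arm.movep([*p,0.125],q(M)); arm.pause(.2);s=state(); print(s["position"],M[:,0],R.from_quat(np.roll(s["orientation"],-1)).as_matrix()[:,0],s["clock"])
snap("r1")
for n in ("w2","r1"):
    meas(dict(np.load(n+".npz",allow_pickle=True)))
E
```

```text
[ 0.4763516  -0.16045885  0.12530693] [-0.20910657 -0.97789286  0.        ] [-2.09717039e-01 -9.77761955e-01  5.68609666e-04] 9.0417
n 5931 width 0.036253527673375315 tool z = -0.01035*x + -0.01610 resid 0.0003204362605505644 A min 0.010587417092933791 toolx end -0.005650755255651646 toolY 0.153456993549828 worldz 0.0466887748742858
n 7279 width 0.03703435846491734 tool z = 0.00080*x + -0.00072 resid 0.00018974788098116992 A min 3.7560217699703465e-05 toolx end -0.06101922910608065 toolY 0.07860631513659005 worldz 0.046632916401258606
```

View pics/r1.png

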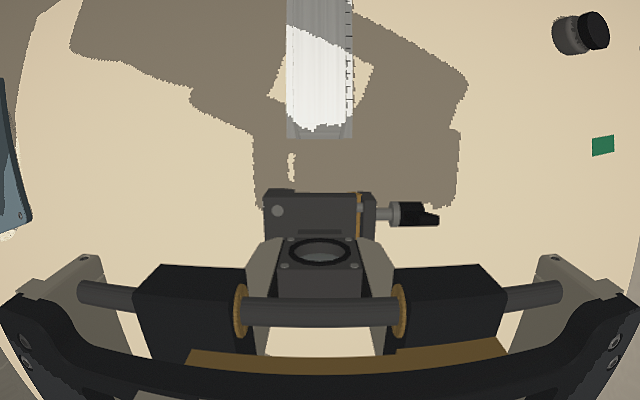

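Run:
```python
from station import arm,state
import numpy as np
p=[];f=[]
for i in range(12):
    s=state();p.append(s["position"]);f.append(s["wrist_force"]);arm.pause(.02)
p=np.array(p);f=np.array(f);print(p.mean(0),p.std(0),f.mean(0),f.std(0)); print((p*1000).round(2))
```

```text
[ 0.47597876 -0.16019953  0.1250775 ] [1.19073054e-04 1.52921104e-04 7.51706421e-05] [ 0.20380715  0.05202145 -4.86472003] [0.41717919 0.47868475 0.61255438]
[[ 476.21 -160.44  125.23]
 [ 476.13 -160.4   125.18]
 [ 476.12 -160.34  125.15]
 [ 476.05 -160.33  125.14]
 [ 476.01 -160.27  125.09]
 [ 475.97 -160.22  125.06]
 [ 475.93 -160.17  125.04]
 [ 475.91 -160.14  125.03]
 [ 475.88 -160.07  125.02]
 [ 475.86 -160.05  125.01]
 [ 475.85 -160.01  124.99]
 [ 475.84 -159.96  125.  ]]
```

Run:
```python
from rail import *
from station import arm,state,viewer
def avg(n=8):
    S=[]
    for i in range(n): S.append(state());arm.pause(.02)
    return np.mean([s["position"] for s in S],0),np.mean([s["wrist_force"] for s in S],0),np.mean([s["moment"] for s in S],0)
print(arm.move_straight([*(E-.050*xr),0.0902],speed=.06,f_stop=8)); arm.pause(.5)
b=avg();print(b)
snap("r2");meas(dict(np.load("r2.npz",allow_pickle=True)))
for s in (-.022,-.008,.012,.035):
    st=arm.move_straight([*(E+s*xr),0.0902],speed=.03,f_stop=8); arm.pause(.2)
    a=avg(); d=a[0][:2]-E; print(s,st,"x,lat",d@xr,d@[xr[1],-xr[0]],"z",a[0][2],"dF along/lat/z",(a[1]-b[1])[:2]@xr,(a[1]-b[1])[:2]@[xr[1],-xr[0]],(a[1]-b[1])[2],a[2]-b[2])
    if st: break
snap("r3");print(state()["clock"])
```

```text
False
(array([ 0.47785514, -0.14963833,  0.09027277]), array([ 0.05652107,  0.10107414, -5.10835301]), array([-0.04265844,  0.08451354, -0.01724726]))
n 9919 width 0.03685923276956923 tool z = 0.00110*x + 0.00030 resid 0.00010161508073495726 A min 0.00014478545492286574 toolx end -0.050160900672409456 toolY 0.04359024902861136 worldz 0.046628795046996546
-0.022 False x,lat -0.022151865740482182 1.659502691384253e-05 z 0.09020306277081594 dF along/lat/z -0.02332148016561981 0.2246068830144817 -0.22682005291226925 [-0.03117832  0.02126879  0.01203251]
-0.008 False x,lat -0.008133788281634802 3.417418655271374e-05 z 0.0902125884165823 dF along/lat/z -0.2963076878360263 -0.10466544407044506 0.2524840478208761 [-0.01982008  0.01658398  0.02662654]
0.012 False x,lat 0.011850566444303396 1.1285086365608034e-05 z 0.09019721457860269 dF along/lat/z -0.36119143272251564 -0.1329562008809934 0.013559373751978576 [-0.01954629  0.01938455  0.02194714]
0.035 False x,lat 0.03484114084241264 2.5479207211953153e-05 z 0.09020916570382513 dF along/lat/z 0.1118504118975498 0.02185600266276588 0.17493344270305222 [-0.02199587  0.01184503  0.02481883]
15.5417
```

View pics/r3.png

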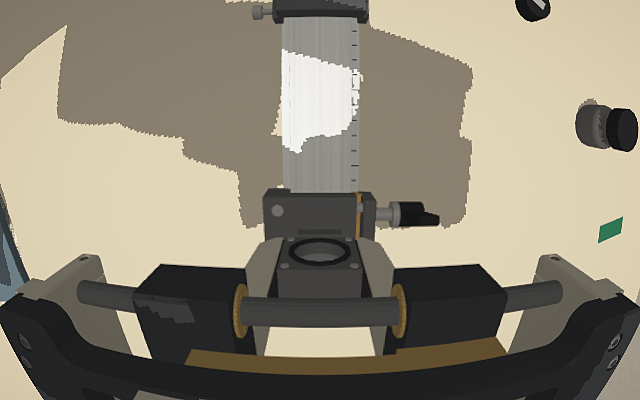

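Run:
```python
from rail import *
from station import arm,state,viewer
print(arm.move_straight([*(E+.122*xr),0.0900],speed=.05,f_stop=6)); arm.pause(.4)
s,c=snap("r4"); print(s["position"],s["clock"])
d=dict(np.load("r4.npz",allow_pickle=True))
T=cloudt(d);P=cloudw(d,d["pos"],d["quat"]);A=(P[...,:2]-E)@xr;B=(P[...,:2]-E)@[xr[1],-xr[0]]
m=(P[...,2]>.056)&(P[...,2]<.066)&(A>.15)&(A<.21)&(abs(B)<.022)
t=T[m];print("stop tool x",np.percentile(t[:,0],[1,50,90,99,99.7]),"A",np.percentile(A[m],[0.3,1,50,99]),"z",np.median(P[m][:,2]))
m=(abs(B)<.012)&(P[...,2]>.046)&(P[...,2]<.064)&(A>.12)&(A<.19)
mm=m&(P[...,2]<.052)
print("front in tool x: railtop visible range",np.percentile(T[mm][:,0],[1,99]))
```

```text
False
[0.51379807 0.01856022 0.09000323] 17.8333
stop tool x [-0.06607599 -0.05806926 -0.02969691 -0.02821557 -0.02809215] A [0.15004599 0.15017148 0.18002377 0.18803098] z 0.060986563777085195
front in tool x: railtop visible range [-0.06773277 -0.0297206 ]
```

View pics/r4.png

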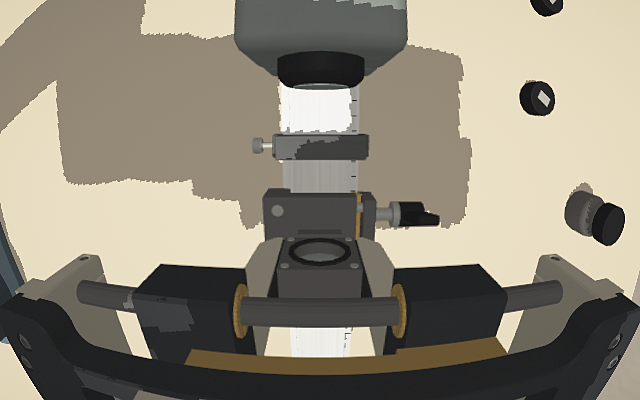

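Run:
```python
from rail import *
d=dict(np.load("r4.npz",allow_pickle=True))
T=cloudt(d);P=cloudw(d,d["pos"],d["quat"]);B=(P[...,:2]-E)@[xr[1],-xr[0]]
m=(P[...,2]>.0585)&(P[...,2]<.063)&(T[...,0]<-.036)&(T[...,0]>-.075)&(abs(B)<.022)
print("stop top",np.percentile(T[m][:,0],[.5,2,50,98,99.5]),np.median(P[m][:,2]))
# front top edge of saddle
m=(abs(T[...,1]-.031)<.002)&(T[...,0]>-.035)&(T[...,0]<-.01)&(abs(T[...,2])<.025)
print("saddle front edge",np.percentile(T[m][:,0],[.5,1,2]))
for z0 in (.0465,.05,.054,.058):
    k=(abs(P[...,2]-z0)<.001)&(T[...,0]<-.036)&(T[...,0]>-.06)&(abs(B)<.018); print(z0,k.sum(),np.percentile(T[k][:,0],[1,50,99]) if k.any() else 0)
```

```text
stop top [-0.06602528 -0.06559243 -0.05924974 -0.05248113 -0.05239433] 0.06116236583320242
saddle front edge [-0.03044883 -0.03037076 -0.03020501]
0.0465 1171 [-0.05001614 -0.04314229 -0.03611885]
0.05 0 0
0.054 0 0
0.058 0 0
```

Run:
```python
from rail import *
from station import arm,state,viewer
def avg(n=8):
    S=[]
    for i in range(n): S.append(state());arm.pause(.02)
    return np.mean([s["position"] for s in S],0),np.mean([s["wrist_force"] for s in S],0)
print(arm.move_straight([*(E+.139*xr),0.0895],speed=.03,f_stop=6)); arm.pause(.4)
b=avg();print((b[0][:2]-E)@xr,b)
s=.139
while s<.147:
    s+=.0005
    st=arm.move_straight([*(E+s*xr),0.0895],speed=.01,f_stop=5); 
    a=avg(5); f=(a[1]-b[1]); print(round(s,4),st,(a[0][:2]-E)@xr,a[0][2],"F",f[:2]@xr,f[2])
    if st or f[:2]@xr<-2.5: break
snap("r5");print(state()["clock"])
```

```text
False
0.13891001759580163 (array([0.51737411, 0.03513332, 0.08951506]), array([-0.13454366,  0.06292962, -5.14944028]))
0.1395 False 0.13952236462376005 0.08948964832307285 F -0.2576364492724704 -0.013780362701358406
0.14 False 0.14002518133281971 0.0895002933951172 F -0.4477240304916379 0.10334995213703024
0.1405 False 0.14052029154104756 0.08950014393022132 F 0.0796045211428227 0.001338618910676992
0.141 False 0.1410201699450565 0.08949486931254877 F -0.16456192082866725 -0.13884074271960412
0.1415 False 0.14151263930549376 0.08950206911419503 F -0.01890334797094513 0.20858320228768434
0.142 False 0.14201423032978266 0.08950172037516349 F 0.16231235043420808 0.424443754311727
0.1425 False 0.14251912050406096 0.08949304055386083 F 0.026300125210568574 -0.09861842489062056
0.143 False 0.14302059589273064 0.0894937502332214 F 0.3981572506598875 -0.15000930638166565
0.1435 False 0.14352446175065903 0.08950108831871716 F -0.11844395237297552 0.4029531323317075
0.144 False 0.14402557318891923 0.08950255185188724 F -0.06235379381641204 0.4483728457315568
0.1445 False 0.14415076795231516 0.08952342425023563 F -2.9693207520977305 1.4201160493725271
22.85
```

View pics/r5.png

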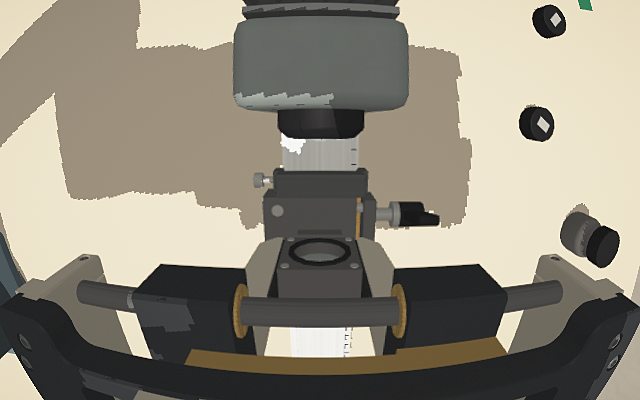

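Run:
```python
from rail import *
from station import arm,state,viewer
print(arm.move_straight([*(E+.1444*xr),0.0888],speed=.01,f_stop=2.5)); arm.pause(.2); s=state();print(s["position"],s["wrist_force"])
arm.open_jaws(); arm.pause(.3); s=state();print((s["position"][:2]-E)@xr,s["position"],s["wrist_force"],s["gripper_width"])
print(arm.move_straight([*(E+.1444*xr),0.170],speed=.10,f_stop=8)); arm.pause(.3)
snap("p0"); print(state()["position"],state()["clock"])
```

```text
False
[0.51855883 0.0402473  0.08903788] [-1.43628537 -4.17746053  0.40839826]
0.14441243239736934 [0.51848977 0.04052156 0.08881295] [0.16130653 0.04992348 0.89305575] 0.09303171868565324
False
[0.51833806 0.04052937 0.16962118] 25.8917
```

Run:
```python
from rail import *
d=dict(np.load("p0.npz",allow_pickle=True))
cv2.imwrite("pics/p0z.png",cv2.resize(d["img"][90:260,240:440,::-1],None,fx=3.5,fy=3.5,interpolation=cv2.INTER_CUBIC))
P=cloudw(d,d["pos"],d["quat"]);A=(P[...,:2]-E)@xr;B=(P[...,:2]-E)@[xr[1],-xr[0]];Z=P[...,2]
m=(Z>.09)&(Z<.115)&(abs(B)<.03)&(A>.11)&(A<.16);print("mount A",np.percentile(A[m],[1,50,99]),"B",np.percentile(B[m],[1,50,99]),np.median(Z[m]))
m=(B>.036)&(B<.075)&(Z>.03)&(Z<.11)&(A>.13)&(A<.22)
print("knob",m.sum())
for lo in np.arange(.036,.072,.003):
    k=m&(B>=lo)&(B<lo+.003)
    if k.any(): print(round(lo,3),k.sum(),"A",np.percentile(A[k],[2,98]).round(4),"Z",np.percentile(Z[k],[2,98]).round(4))
k=m&(B>.05)&(Z>.065);print("pad",np.c_[A[k],Z[k]][::6].round(4).tolist())
m=(abs(B)<.022)&(Z>.0585)&(Z<.063)&(A>.165)&(A<.20);print("stop A",np.percentile(A[m],[.5,2,98]))
m=(abs(B)<.03)&(Z>.054)&(Z<.0625)&(A>.1)&(A<.1745);print("saddle z/front",np.median(Z[m]),np.percentile(A[m],[2,99]),np.polyfit(A[m],Z[m],1),np.polyfit(B[m],Z[m],1))
```

```text
mount A [0.13600481 0.14619085 0.1537306 ] B [-0.02011976 -0.00026975  0.01928353] 0.10644707044728845
knob 560
0.036 24 A [0.1601 0.1659] Z [0.0547 0.0585]
0.039 31 A [0.16   0.1661] Z [0.0552 0.0585]
0.042 67 A [0.156  0.1702] Z [0.0512 0.062 ]
0.045 61 A [0.156  0.1703] Z [0.0552 0.0624]
0.048 120 A [0.1562 0.1718] Z [0.0539 0.091 ]
0.051 70 A [0.1561 0.173 ] Z [0.0541 0.0914]
0.054 70 A [0.1562 0.173 ] Z [0.0541 0.0919]
0.057 65 A [0.1564 0.1731] Z [0.0535 0.0918]
0.06 41 A [0.1561 0.1718] Z [0.0528 0.0913]
0.063 11 A [0.1565 0.1701] Z [0.0538 0.0601]
pad [[0.1729, 0.0882], [0.173, 0.0881], [0.1707, 0.0811], [0.1723, 0.0889], [0.1727, 0.0901], [0.172, 0.0908], [0.1718, 0.0898], [0.1717, 0.0892], [0.1711, 0.0904], [0.1712, 0.0908], [0.1712, 0.0906], [0.1706, 0.0914], [0.1704, 0.0906], [0.1693, 0.0894], [0.1696, 0.0906], [0.1696, 0.0903], [0.1691, 0.0916], [0.1689, 0.0905], [0.1689, 0.0905], [0.1671, 0.0866], [0.1683, 0.0913], [0.1683, 0.0913], [0.1672, 0.09], [0.1675, 0.0913], [0.1674, 0.0909]]
stop A [0.16560826 0.16570591 0.18787767]
saddle z/front 0.05863671974265322 [0.11500126 0.17427982] [0.00176779 0.05827979] [-0.01319581  0.05853045]
```

View pics/p0z.png

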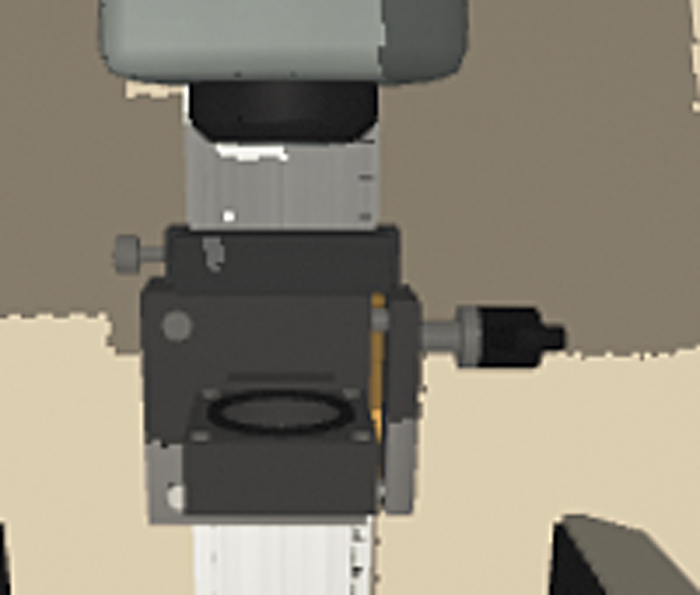

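```bash
cat > press.py <<'E'
from rail import *
from station import arm,state
lat=np.array([xr[1],-xr[0]]); AX=.163; ZX=.053; LAT=.0575
def tcp(th,r=.032,gap=0.):
    u=np.array([np.cos(th),np.sin(th)]);n=np.array([-u[1],u[0]])
    c=np.array([AX,ZX])+r*u+(.003+gap)*n
    a=c[0]-.0075; return np.array([*(E+a*xr+LAT*lat),c[1]+.022])
def avg(n=4):
    S=[]
    for i in range(n):
        S.append(state()); 
        if i<n-1: arm.pause(.015)
    p=np.mean([s["position"] for s in S],0);f=np.mean([s["wrist_force"] for s in S],0)
    return p,np.array([f[:2]@xr,f[:2]@lat,f[2]])
E
python3 - <<'E'
from press import *
M=Rdown(xr);th0=np.radians(78)
p=tcp(th0,gap=.008)
arm.close_gripper(20)
arm.movep([p[0],p[1],.16],q(M)); arm.pause(.1)
print(arm.move_straight(p,speed=.08,f_stop=6)); arm.pause(.4)
s=state();print(s["position"]-p,s["gripper_width"],s["clock"]); 
snap("p1")
E
```

```text
False
[ 1.01544124e-04 -7.86016756e-06  2.36906146e-04] 0.0007030526720938207 28.9833
```

View pics/p1.png

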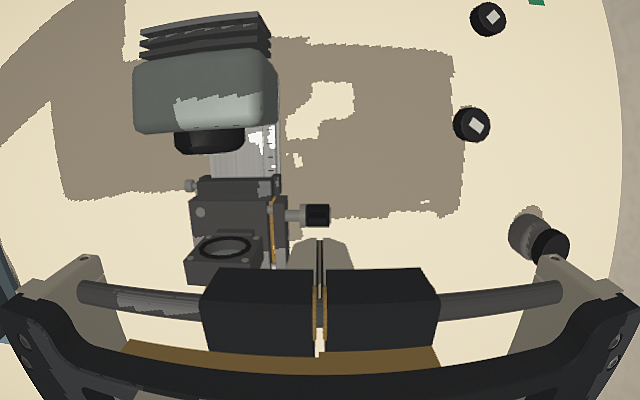

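```bash
cat >> press.py <<'E'
def run(th,base,target,gap=0.,dth=.025,thmin=np.radians(-25),tmax=20):
    t0=state()["clock"];hit=False
    while th>thmin and state()["clock"]-t0<tmax:
        th-=dth
        try: st=arm.move_straight(tcp(th,gap=gap),speed=.02,f_stop=9)
        except arm.MotionError as e: print(e);break
        p,f=avg(3);f=f-base; n=np.array([-np.sin(th),np.cos(th)]); ft=f[0]*n[0]+f[2]*n[1]
        a=(p[:2]-E)@xr
        print("%.1f ft %.2f f %s A %.4f z %.4f %s"%(np.degrees(th),ft,f.round(1),a,p[2],st))
        if ft>9: dth=.008
        elif ft>7.8: dth=min(dth,.012)
        if ft>=target or np.linalg.norm(f)>17 : break
    return th
E
python3 - <<'E'
from press import *
_,base=avg(12);print(base)
th=run(np.radians(78+14),base,14.0,dth=.03,tmax=14)
print("end th",th,state()["clock"])
np.save("base.npy",base)
E
```

```text
[-0.16200057  0.02117119 -0.05328437]
90.3 ft 0.02 f [-0.  -0.6 -0.5] A 0.1524 z 0.1068 False
88.6 ft 0.15 f [-0.1  0.4  0.1] A 0.1533 z 0.1071 False
86.8 ft -0.29 f [0.3 0.4 0.2] A 0.1543 z 0.1071 False
85.1 ft -0.32 f [ 0.3 -0.1 -0.3] A 0.1553 z 0.1071 False
83.4 ft -0.50 f [ 0.4 -0.3 -0.5] A 0.1562 z 0.1071 False
81.7 ft -0.47 f [ 0.4  0.5 -0.3] A 0.1572 z 0.1071 False
80.0 ft 0.64 f [-0.6 -0.7  0.3] A 0.1580 z 0.1070 False
78.2 ft 1.89 f [-1.9 -0.3  0. ] A 0.1589 z 0.1070 False
76.5 ft 3.55 f [-3.4  0.6  0.9] A 0.1597 z 0.1069 False
74.8 ft 5.90 f [-5.9  0.5  0.9] A 0.1604 z 0.1067 False
73.1 ft 4.83 f [-4.6 -0.4  1.5] A 0.1613 z 0.1065 False
71.4 ft 5.48 f [-5.2 -0.5  1.8] A 0.1622 z 0.1063 False
69.7 ft 5.68 f [-5.3 -0.3  2. ] A 0.1631 z 0.1061 False
67.9 ft 5.65 f [-5.5 -0.9  1.4] A 0.1640 z 0.1058 False
66.2 ft 5.91 f [-5.4 -1.5  2.4] A 0.1650 z 0.1055 False
64.5 ft 5.71 f [-5.2 -1.8  2.4] A 0.1659 z 0.1052 False
62.8 ft 5.59 f [-5.1 -1.9  2.3] A 0.1668 z 0.1048 False
61.1 ft 6.07 f [-5.4 -2.3  2.8] A 0.1677 z 0.1044 False
59.3 ft 6.87 f [-6.1 -2.1  3.1] A 0.1686 z 0.1040 Fal
[... 1072 characters left out ...]
ft 9.01 f [-7.  -5.1  6.3] A 0.1804 z 0.0941 False
30.7 ft 7.85 f [-6.9 -5.3  5. ] A 0.1805 z 0.0939 False
30.2 ft 8.89 f [-7.3 -5.1  6. ] A 0.1806 z 0.0937 False
29.8 ft 8.73 f [-7.  -5.3  6. ] A 0.1808 z 0.0935 False
29.3 ft 8.92 f [-7.2 -5.4  6.2] A 0.1809 z 0.0933 False
28.9 ft 8.82 f [-7.3 -4.7  6.1] A 0.1811 z 0.0931 False
28.4 ft 8.92 f [-7.1 -4.8  6.3] A 0.1812 z 0.0929 False
27.9 ft 9.43 f [-7.2 -5.   6.9] A 0.1813 z 0.0927 False
27.5 ft 9.43 f [-7.4 -6.1  6.8] A 0.1815 z 0.0925 False
27.0 ft 9.15 f [-7.4 -5.5  6.5] A 0.1816 z 0.0923 False
26.6 ft 9.29 f [-6.7 -4.3  7. ] A 0.1817 z 0.0921 False
26.1 ft 9.30 f [-6.6 -5.2  7.1] A 0.1818 z 0.0919 False
end th 0.4557029118347822 43.3833
```

Run:
```python
from press import *
s,c=snap("p2")
P=cloudw(c,s["position"],s["orientation"]);A=(P[...,:2]-E)@xr;B=(P[...,:2]-E)@lat;Z=P[...,2]
m=(B>.036)&(B<.07)&(Z>.03)&(Z<.11)&(A>.15)&(A<.22)
for lo in np.arange(.036,.066,.003):
    k=m&(B>=lo)&(B<lo+.003)
    if k.any(): print(round(lo,3),k.sum(),"A",np.percentile(A[k],[2,98]).round(4),"Z",np.percentile(Z[k],[2,98]).round(4))
m=(Z>.101)&(Z<.115)&(abs(B)<.03)&(A>.11)&(A<.16);print("mount A",np.percentile(A[m],[1,50,99]),"B",np.percentile(B[m],[1,50,99]))
m=(abs(B)<.022)&(Z>.0585)&(Z<.063)&(A>.176)&(A<.20);print("stop A",np.percentile(A[m],[2,98]))
cv2.imwrite("pics/p2z.png",cv2.resize(c["img"][120:300,180:400,::-1],None,fx=3.3,fy=3.3,interpolation=cv2.INTER_CUBIC))
```

```text
0.039 101 A [0.189  0.1907] Z [0.0813 0.1092]
0.042 160 A [0.1894 0.1908] Z [0.0775 0.1091]
0.045 199 A [0.1895 0.195 ] Z [0.0719 0.1093]
0.048 241 A [0.1895 0.1962] Z [0.0711 0.1091]
0.051 257 A [0.1883 0.1963] Z [0.0709 0.1092]
0.054 247 A [0.188  0.1961] Z [0.0707 0.109 ]
0.057 233 A [0.1896 0.1958] Z [0.0713 0.1094]
0.06 184 A [0.1895 0.1907] Z [0.0725 0.109 ]
0.063 174 A [0.1895 0.1907] Z [0.0765 0.1095]
0.066 157 A [0.1896 0.1908] Z [0.0781 0.1093]
mount A [0.13553345 0.14470944 0.15204214] B [-0.01847765 -0.01396864 -0.00964379]
stop A [0.1762764  0.18832901]
```

View pics/p2z.png

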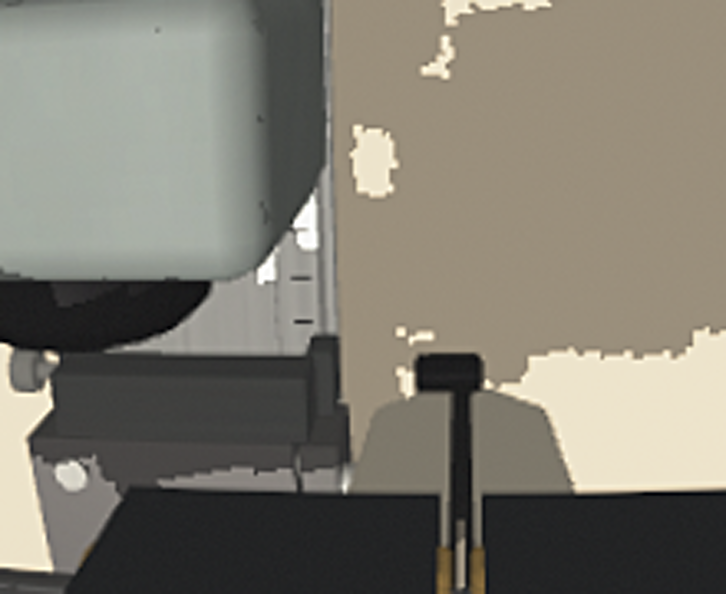

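```bash
cat > press2.py <<'E'
import press
from press import *
def run2(th,base,target,dth,tmax,lat0=.0575,th0=.456,k=.005,fs=5,hi=11.):
    t0=state()["clock"];prev=None
    while th>np.radians(-28) and state()["clock"]-t0<tmax:
        th-=dth; press.LAT=lat0+k*(th-th0)
        st=arm.move_straight(tcp(th),speed=.03,f_stop=fs)
        p,f=avg(3);f=f-base; n=np.array([-np.sin(th),np.cos(th)]); ft=f[0]*n[0]+f[2]*n[1]
        print("%.1f ft %.2f |f| %.1f f %s A %.4f z %.4f %s"%(np.degrees(th),ft,np.linalg.norm(f),f.round(1),(p[:2]-E)@xr,p[2],st))
        if ft>hi: dth=min(dth,.01)
        if ft>=target or np.linalg.norm(f)>17.5: break
    return th
E
python3 - <<'E'
from press2 import *
base=np.load("base.npy")
th=run2(.4557,base,13.5,.022,9)
print("end th",th,press.LAT,state()["clock"])
E
```

```text
24.8 ft 9.44 |f| 11.3 f [-7.4 -5.   7. ] A 0.1822 z 0.0913 False
23.6 ft 9.17 |f| 11.2 f [-7.  -5.4  7. ] A 0.1825 z 0.0908 False
22.3 ft 9.46 |f| 11.6 f [-7.6 -5.2  7.1] A 0.1828 z 0.0903 False
21.1 ft 10.43 |f| 12.4 f [-8.4 -4.6  8. ] A 0.1831 z 0.0897 False
19.8 ft 10.88 |f| 12.9 f [-8.  -5.1  8.7] A 0.1834 z 0.0892 False
18.5 ft 10.84 |f| 12.8 f [-7.9 -4.8  8.8] A 0.1837 z 0.0886 False
17.3 ft 11.17 |f| 12.9 f [-7.9 -4.4  9.2] A 0.1839 z 0.0881 False
16.7 ft 12.32 |f| 14.3 f [-8.7 -4.9 10.2] A 0.1840 z 0.0879 False
16.1 ft 11.75 |f| 13.9 f [-8.4 -5.2  9.8] A 0.1841 z 0.0876 False
15.6 ft 11.99 |f| 13.8 f [-7.8 -4.8 10.3] A 0.1843 z 0.0874 False
15.0 ft 11.89 |f| 14.0 f [-8.5 -4.7 10. ] A 0.1844 z 0.0871 False
14.4 ft 12.31 |f| 14.4 f [-8.6 -4.9 10.5] A 0.1845 z 0.0868 False
13.8 ft 12.62 |f| 14.6 f [-8.8 -4.2 10.8] A 0.1846 z 0.0866 False
13.3 ft 12.50 |f| 14.7 f [-8.5 -5.2 10.8] A 0.1847 z 0.0863 False
12.7 ft 12.67 |f| 14.9 f [-8.8 -4.9 11. ] A 0.1848 z 0.0861 False
12.1 ft 12.92 |f| 15.2 f [-8.6 -5.4 11.4] A 0.1849 z 0.0858 False
11.6 ft 12.85 |f| 15.1 f [-8.8 -4.7 11.3] A 0.1850 z 0.0855 False
11.0 ft 13.21 |f| 15.3 f [-8.7 -4.4 11.8] A 0.1850 z 0.0853 False
10.4 ft 13.39 |f| 15.6 f [-8.2 -5.4 12.1] A 0.1851 z 0.0850 False
9.8 ft 13.45 |f| 15.8 f [-8.9 -4.9 12.1] A 0.1852 z 0.0848 False
9.3 ft 13.27 |f| 15.8 f [-8.9 -5.2 12. ] A 0.1853 z 0.0845 False
8.7 ft 13.45 |f| 15.7 f [-8.5 -4.9 12.3] A 0.1854 z 0.0843 False
8.1 ft 13.63 |f| 15.9 f [-8.5 -4.7 12.5] A 0.1855 z 0.0840 False
end th 0.14169999999999972 0.0559285 49.95
```

Run:
```python
from press2 import *
base=np.load("base.npy")
def rep(th,st):
    p,f=avg(4);f=f-base;n=np.array([-np.sin(th),np.cos(th)]);ft=f[0]*n[0]+f[2]*n[1];fr=f[0]*n[1]-f[2]*n[0]
    T=ft*.031-fr*.003
    print("%.1f ft %.2f fr %.1f T %.3f |f| %.1f f %s A %.4f z %.4f %s"%(np.degrees(th),ft,fr,T,np.linalg.norm(f),f.round(1),(p[:2]-E)@xr,p[2],st)); return ft,np.linalg.norm(f),T
th=.1417; L=.0559285
for r,l in ((.0316,.0003),(.0312,.0006)):
    press.LAT=L-l; st=arm.move_straight(tcp(th,r=r),speed=.02,f_stop=6); o=rep(th,st)
t0=state()["clock"]
while o[0]<15.2 and o[1]<18 and state()["clock"]-t0<5:
    th-=.012; press.LAT-=.00004
    st=arm.move_straight(tcp(th,r=.0312),speed=.02,f_stop=5); o=rep(th,st)
print(th,press.LAT,state()["clock"])
s,c=snap("p3")
```

```text
8.1 ft 14.19 fr -6.2 T 0.459 |f| 16.0 f [-8.2 -4.1 13.2] A 0.1853 z 0.0841 False
8.1 ft 13.79 fr -4.8 T 0.442 |f| 15.1 f [-6.7 -3.8 13. ] A 0.1852 z 0.0841 False
7.4 ft 13.75 fr -5.3 T 0.442 |f| 15.2 f [-7.  -3.8 12.9] A 0.1853 z 0.0839 False
6.7 ft 13.99 fr -5.3 T 0.449 |f| 15.5 f [-6.9 -4.1 13.3] A 0.1854 z 0.0836 False
6.1 ft 14.79 fr -5.6 T 0.475 |f| 16.3 f [-7.1 -4.  14.1] A 0.1855 z 0.0833 False
5.4 ft 14.99 fr -5.3 T 0.480 |f| 16.5 f [-6.6 -4.5 14.4] A 0.1856 z 0.0830 False
4.7 ft 15.37 fr -5.6 T 0.494 |f| 16.9 f [-6.9 -4.2 14.9] A 0.1857 z 0.0827 False
0.0817 0.055128500000000004 52.05
```

Run:
```python
from press2 import *
p=state()["position"]
press.LAT=.0551285
arm.move_straight(tcp(.0817,r=.0305,gap=.006),speed=.05)
pp=tcp(.0817,r=.0305,gap=.006)
arm.move_straight([pp[0],pp[1],.17],speed=.12)
g=E+.135*xr
arm.movep([g[0],g[1],.185],q(Rdown(xr))); arm.pause(.4)
s,c=snap("f0");print(s["clock"],s["wrist_force"])
P=cloudw(c,s["position"],s["orientation"]);A=(P[...,:2]-E)@xr;B=(P[...,:2]-E)@lat;Z=P[...,2]
m=(Z>.10)&(Z<.115)&(abs(B)<.03)&(A>.11)&(A<.16);print("mount A",np.percentile(A[m],[1,50,99]),"B",np.percentile(B[m],[1,50,99]),np.median(Z[m]))
m=(abs(B)<.022)&(Z>.0595)&(Z<.064)&(A>.168)&(A<.20);print("stop A",np.percentile(A[m],[.5,2,98]))
m=(abs(B)<.03)&(Z>.054)&(Z<.0625)&(A>.1)&(A<.172);print("saddle z",np.median(Z[m]),np.polyfit(A[m],Z[m],1))
m=(B>.036)&(B<.075)&(Z>.03)&(Z<.11)&(A>.13)&(A<.22)
for lo in np.arange(.036,.066,.003):
    k=m&(B>=lo)&(B<lo+.003)
    if k.any(): print(round(lo,3),k.sum(),"A",np.percentile(A[k],[2,98]).round(4),"Z",np.percentile(Z[k],[2,98]).round(4))
cv2.imwrite("pics/f0z.png",cv2.resize(c["img"][90:260,240:440,::-1],None,fx=3.5,fy=3.5,interpolation=cv2.INTER_CUBIC))
```

```text
54.0167 [-0.29451268 -0.29667159  0.57734249]
mount A [0.13631603 0.14529076 0.15320337] B [-0.01854729  0.00105572  0.02134223] 0.1065068530568414
stop A [0.16811683 0.16986997 0.18767662]
saddle z 0.05863795224145957 [0.00104788 0.05851151]
0.036 32 A [0.1584 0.1657] Z [0.0541 0.0583]
0.039 58 A [0.1544 0.1694] Z [0.0492 0.0619]
0.042 56 A [0.1554 0.1697] Z [0.0564 0.0627]
0.045 120 A [0.1559 0.1972] Z [0.0561 0.0653]
0.048 175 A [0.156  0.1982] Z [0.0581 0.0665]
0.051 162 A [0.1566 0.1988] Z [0.0583 0.066 ]
0.054 158 A [0.1566 0.1984] Z [0.0578 0.0666]
0.057 104 A [0.1558 0.1976] Z [0.0569 0.0663]
0.06 26 A [0.1561 0.1687] Z [0.0561 0.0625]
```

View pics/f0z.png

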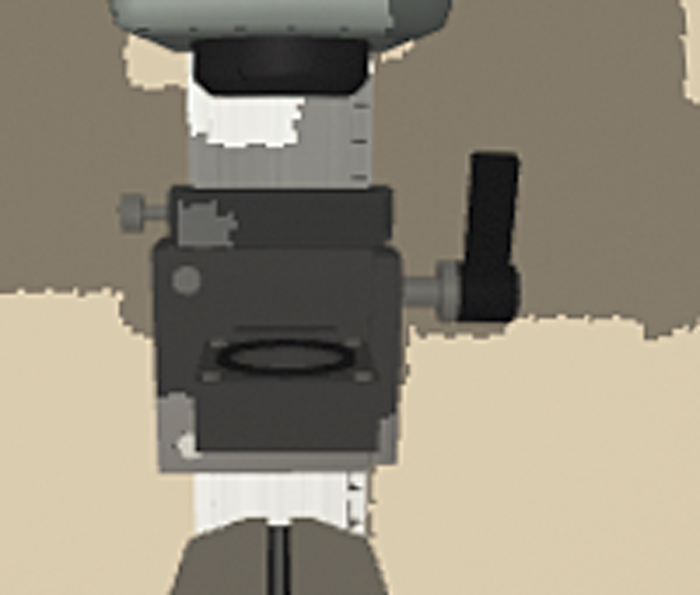

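Run:
```python
from rail import *
lat=np.array([xr[1],-xr[0]])
for n in ("p3","f0"):
    d=dict(np.load(n+".npz",allow_pickle=True));P=cloudw(d,d["pos"],d["quat"]);A=(P[...,:2]-E)@xr;B=(P[...,:2]-E)@lat;Z=P[...,2]
    a0=.1945 if n=="p3" else .175
    k=(B>.048)&(B<.055)&(Z>.045)&(Z<.075)&(A>a0)&(A<.21)
    print(n,k.sum(),"Amax",np.percentile(A[k],98))
    for lo in np.arange(.174,.202,.002):
        j=k&(A>=lo)&(A<lo+.002)
        if j.any(): print("  %.3f %d z %.4f"%(lo,j.sum(),np.percentile(Z[j],70)))
```

```text
p3 141 Amax 0.19971091162386911
  0.194 36 z 0.0645
  0.196 48 z 0.0646
  0.198 57 z 0.0631
f0 221 Amax 0.19893386666052174
  0.174 10 z 0.0610
  0.176 18 z 0.0610
  0.178 16 z 0.0615
  0.180 16 z 0.0624
  0.182 17 z 0.0626
  0.184 21 z 0.0633
  0.186 18 z 0.0643
  0.188 16 z 0.0645
  0.190 16 z 0.0650
  0.192 24 z 0.0656
  0.194 17 z 0.0665
  0.196 16 z 0.0661
  0.198 16 z 0.0649
```

```bash
python3 -c "
from station import arm,state
print(arm.sign_off(),state()['clock'])"
```

```text
the job is handed in; nothing more can be done
the job is handed in; nothing more can be done
```

The carrier is back on the rail with its front against the stop and the clamp knob tightened, and I handed the job in at about 54 s. I could not read the jaw force directly, so whether it is over 26 N is inferred, not measured.

- **Threading:** I gripped the middle-sized carrier by its mount edges, with its front towards the lamp. It went onto the open end with no insertion force above the sensor noise (about 0.5 N).
- **Stop:** I slid it in 0.5 mm steps at the end until contact built to about 3 N along the rail; it reached about 4.5 N while I lowered the carrier before release. The far edge of the stop read 187.9 mm before tightening and 187.7 mm after, so it did not move within camera accuracy.
- **Clamp:** I pressed the paddle from about 78° down to about 10°. The final force was 15.4 N square on it, about 16.9 N in total. That works out to roughly 16.4 N at 30 mm, inside the 13 to 17 N finger-tight range and below the 22 N limit.
- **Final view:** The carrier lies flat on the rail at the right height, and its position along the rail is unchanged. It was drawn about 1.3 mm sideways, as clamping should do. The specimens and canister were not touched, and the gripper was clear above everything.

**Disagreements:**
- The paddle appears to have sprung back about 2 to 3° when I let go, though that is close to the camera error.
- The force rose more gradually near the end than the description suggested.
- I did not tug the carrier to test the clamp.

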